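# Take the rotor out of the bench centrifuge

### The job

Swing the centrifuge's clear lid up and on past vertical so that it stays open by itself. Then lift the round rotor out of the chamber and set it down upright in the square steel tray, without dropping it.

Things in the scene. Friction and masses are not known exactly. Their poses are not given: they have to be found in the camera images.
- centrifuge: White box-shaped bench centrifuge, fixed, 160 (own x) x 170 (own y) x 90 mm high without lid; origin: centre of its underside, z up; the panelled front faces own -x (roughly the robot). Round chamber in its top 124 mm across, 45 deep, on the origin's axis. Lid hinge line parallel to own y at x +80, z 90. Middle of the shut lid's handle bar: x -55, y 0, z 167 mm, 45 above the lid's top.
- lid (a joint): Clear lid, white walls, 160 x 170 x 32 mm, 0.2-0.3 kg; rad: 0 shut, 1.57 upright, 1.85 at its stop, leaning back away from the front. Free hinge, no latch: left below about 1.1 it falls shut, beyond 1.4 it falls open. Handle: steel round bar 12 mm thick, 100 long, parallel to the hinge line (135 mm in front of it, 77 above it when shut) on a post at each end; it turns with the lid.
- rotor_center (a point): Loose round grey rotor, 0.1-0.2 kg, in the chamber: disc 84 mm across, 24 high, eight tube holes; on it a metal hub to grip, 20 across, rising 30 (54 mm high in all). Point on its axis, 27 mm above its underside, z up; hub from 3 below to 27 above the point. In the chamber its underside is 53 mm above the bench, hub top 17 above the rim. Not the 100 mm bar-shaped rotor on the bench.
- tray: Square steel tray 170 x 170 mm, 16 mm high, walls and floor 3 mm thick, open on top, fixed to the bench; origin at the centre of its underside, z up. The small round steel dish is another thing.
There are look-alikes about, which are no part of the job. Leave any orange look-alike of the tray alone.

How it is judged:
By the outcome, as a careful person would: the job done as asked, in the order asked, and still so for the second after the job is handed in, with the robot touching nothing.
It also fails if it takes over 51 s, if anything falls off the work surface, if the arm or the gripper's body presses on something with over 40 N, if the wrist force passes 120 N, or if a joint passes its speed limit or range.

### The arm

A 7-joint arm with a two-finger parallel gripper is mounted at the origin on the work surface. World frame = base frame: x ahead of the robot, y to its left, z up, the work surface at z = 0. Lengths are in m, angles in rad, forces in N, time in s.
With the tool pointing down it reaches from about 0.35 to 0.9 m from the base axis. Payload 7.2 kg.
Tool frame: the origin (TCP) lies at the very end of the fingers, on their centre line; the grasp point (between the pads) lies behind it (r.hold_point_z is the z of the grasp point in the tool frame, in m); z points along the fingers, y is the line along which they close (so a half turn about z gives the same grasp; the last joint's range is limited). The gripper opens to 85 mm and grips with 20 to 120 N. Pads are 22 mm wide; open, the fingers measure 114 mm over their backs; the gripper's body (76 mm by 85 mm) begins 54 mm behind the grasp point. The pads swing forward as they close: fully open they stand 13 mm farther back than shut.
Start: joints at [-1.382, 0.411, -0.013, 1.596, 0.006, 1.134, -0.082], TCP at [0.159, 0.605, 0.205] pointing down, gripper open.
Joint ranges: [-2.95, 2.95], [-0.29, 1.99], [-1.47, 1.44], [0.14, 2.54], [-1.03, 4.17], [0.13, 1.85], [-2.86, 2.86]. Speed limits (rad/s): [2.39, 2.39, 3.01, 3.01, 3.14, 3.14, 3.14].

### API

Orientations are given as [roll, pitch, yaw] about the fixed x, y, z axes, in that order (R = Rz(yaw) Ry(pitch) Rx(roll)).
In Python, from station import r gives the robot as it stands.
- The arm moves only by the shell command python3 -m crank 'ROWS' [FORCE]. ROWS is JSON, a list that holds one entry, the list of rows, each a list of 7 numbers: the shift along the tool's x, y, z in m, then the turn, a rotation vector about the tool's x, y, z in rad, then the gripper command: -1 is fully open, 1 is shut, values between are in proportion. In form: [[[dx, dy, dz, wx, wy, wz, hand], ...]]. A call has 1 to 10 rows; each row shifts and turns the commanded pose from where the row before left it, along the tool's axes as they then stand; what a row does not reach is not made up. A row lasts 1/8 s, in which the tool goes at most 62.5 mm and 10.7 degrees, less where a joint would pass 70% of its speed; a pose out of reach is approached as far as the arm can. A call with a gripper value outside its range is refused whole. The fingers move at their own pace and stop on an object; FORCE is the grip in N (left out, the last holds). Time passes only in rows, so rows that do not move let the fingers close. It gives the time, the measured TCP pose, the force, the opening and the grip force at its end, in the units of the state.
- r.sense(): the state, without advancing time (a new reading comes with each control period).
- r.capture(name): name is "scene" or "top"; returns a dict with "color" (480x640x3 uint8, blue, green, red), "range_z" (480x640 float32, m along the optical axis (not along the pixel's ray), 0 where there is no reading), "camera_matrix" (3x3 intrinsics, pixels), "R" (3x3) and "t" (3): a world point X has camera coordinates R X + t. Camera axes: x right, y down, z forward; pixel columns grow to the right and rows downward; lengths in m; the calibration is good to about 2 mm. A picture is of the moment at which its call begins.
- r.finish_job(): hands the job in; it is judged then, once.
The state is a dict: "clock": time; "qpos": joint angles; "joint_velocities": joint speeds; "tau": joint torques, N m; "eef_pos": TCP position; "tcp_rot": TCP orientation; "force": force on the tool from outside, world axes, zero at the start; "moment": the same for the moment, N m; "opening": finger opening in m; "grip_force": force on a finger pad.
Only numpy, scipy, OpenCV 4.12 (cv2) and the standard library are available. Lean on these libraries where they do the work, as an engineer would, in place of code of your own. Each camera call takes 0.05 s, during which the arm holds its last target. There are 200 camera calls.

## Working session

There is one attempt and no reset: what is moved stays moved. The work goes in short steps, Python scripts to look and compute and a shell command to move; the robot and the scene stay as the last step left them, time stands still between calls to the robot, and variables do not carry over. Pictures are saved under pics/ and viewed, at most 10 in all, crops included, and the job is handed in when it is done.

```bash
mkdir -p pics; ls
cat > h.py <<'E'
from station import r
import numpy as np, cv2
def cap(n):
    c=r.capture(n); np.savez(''+n+'.npz',**c); return c
def world(c,u=None,v=None):
    K=np.array(c['camera_matrix']);z=c['range_z']
    uu,vv=np.meshgrid(np.arange(640),np.arange(480))
    P=np.stack([(uu-K[0,2])/K[0,0]*z,(vv-K[1,2])/K[1,1]*z,z],-1)
    return (P-np.array(c['t']))@np.array(c['R'])   # R^T (p-t)
E
python3 - <<'E'
from h import *
for n in('scene','top'):
    c=cap(n); cv2.imwrite(f'pics/{n}0.png',c['color']); print(n, -np.array(c['R']).T@c['t'])
print(r.sense(), r.hold_point_z)
E
```

```text
pics
scene [ 1.02151358 -0.01921692  1.11706121]
top [ 0.23361718 -0.17206225  1.44093982]
{'clock': 0.1, 'qpos': array([-1.38221535,  0.41184212, -0.01271742,  1.59692757,  0.00561576,
        1.13429324, -0.08220862]), 'joint_velocities': array([-0.00117227, -0.00251633, -0.0009276 , -0.00215448, -0.00256595,
        0.00122493, -0.00031028]), 'tau': array([ 3.38688304e-03, -6.01828694e+01,  6.84568863e-01, -3.00092912e+01,
        1.40566734e-02,  6.36823213e-03,  1.56108581e-05]), 'eef_pos': array([0.15865213, 0.60404779, 0.20433674]), 'tcp_rot': array([-3.14016255e+00,  1.12960879e-04,  2.88483880e+00]), 'force': array([ 0.56131492, -0.21737568, -0.34447265]), 'moment': array([-0.00196451,  0.00791979, -0.02292674]), 'grip_force': 0.0, 'opening': 0.08538939522264972} -0.0187
```

View pics/scene0.png

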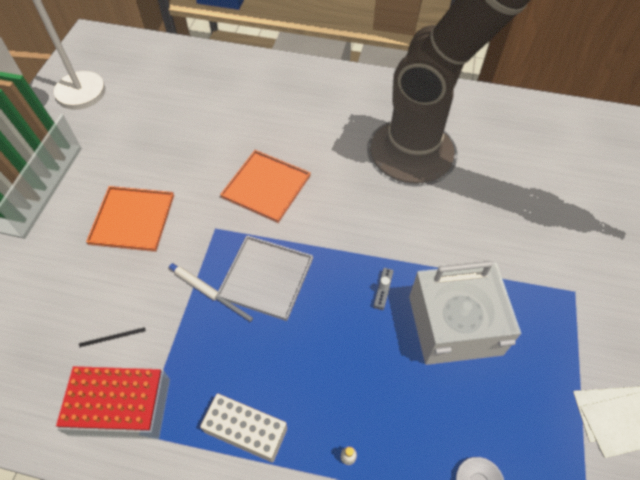

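View pics/top0.png

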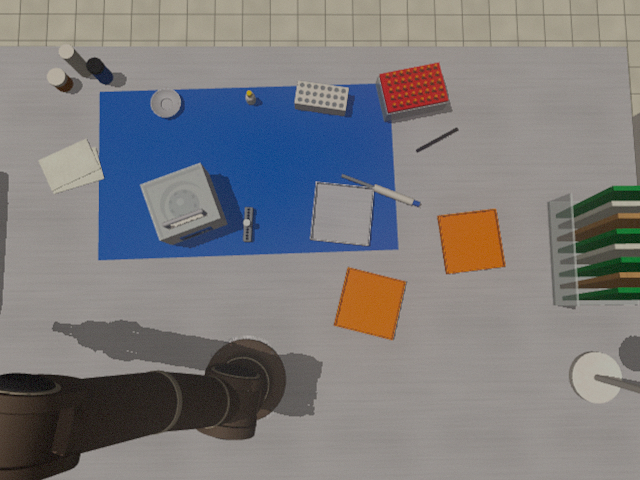

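Both views show the centrifuge at scene (465,312) / top (183,203), with the round rotor seen through its lid at scene (463,313). The handle is at scene (465,270) / top (183,220).

The steel tray is at scene (265,277) / top (342,213).

Possible mix-ups:
- **Bar rotor:** top (248,224)
- **Dish:** top (166,103)
- **Orange trays:** top (371,303) and (471,241)

I choose the grey steel tray and the round rotor in the chamber. Next I'll measure them and check a close crop.

Run:
```python
from h import *
ims=[]
for n,(x0,y0,x1,y1) in {'scene':(390,240,540,380),'top':(120,150,270,260)}.items():
    c=np.load(n+'.npz'); W=world(c); 
    im=cv2.resize(c['color'][y0:y1,x0:x1],None,fx=2.6,fy=2.6,interpolation=cv2.INTER_CUBIC); ims.append(im)
    sub=W[y0:y1,x0:x1].reshape(-1,3); ok=c['range_z'][y0:y1,x0:x1].ravel()>0
    sub=sub[ok]
    print(n,'zhist',np.histogram(sub[:,2],bins=np.arange(-.01,.21,.01)))
    b=sub[(sub[:,2]>.155)&(sub[:,2]<.185)]
    if len(b)>5:
        m=b.mean(0);d=np.linalg.svd(b[:,:2]-m[:2],full_matrices=False)[2][0];p=(b[:,:2]-m[:2])@d
        print('bar',len(b),m,(b.min(0),b.max(0)),'dir',d,'mid',m[:2]+d*(p.min()+p.max())/2,np.ptp(p))
    b=sub[(sub[:,2]>.113)&(sub[:,2]<.128)]
    if len(b)>20: print('lidtop rect',cv2.minAreaRect(b[:,:2].astype(np.float32)*1000))
    b=sub[(sub[:,2]>.075)]
    print('all>.075',cv2.minAreaRect(b[:,:2].astype(np.float32)*1000))
    # tray
    tx=(205,225,325,330) if n=='scene' else (295,165,390,260)
    s=W[tx[1]:tx[3],tx[0]:tx[2]].reshape(-1,3); hsv=cv2.cvtColor(c['color'],cv2.COLOR_BGR2HSV)[tx[1]:tx[3],tx[0]:tx[2]]
    mk=((hsv[...,1]<90)).astype(np.uint8); k,l,st,cen=cv2.connectedComponentsWithStats(cv2.morphologyEx(mk,cv2.MORPH_OPEN,np.ones((9,9)))); i=1+np.argmax(st[1:,4])
    p=s[(l==i).ravel()];print('tray',st[i],cv2.minAreaRect(p[:,:2].astype(np.float32)*1000),np.median(p,0))
H=max(i.shape[0] for i in ims)
cv2.imwrite('pics/crop.png',np.hstack([cv2.copyMakeBorder(i,0,H-i.shape[0],0,0,0) for i in ims]))
```

```text
scene zhist (array([7050, 5148,  240,  203,  211,  208,  211,  182,  173,  238,  331,
        250, 1670, 4366,   32,   30,   29,  148,  189,    0,    0]), array([-0.01,  0.  ,  0.01,  0.02,  0.03,  0.04,  0.05,  0.06,  0.07,
        0.08,  0.09,  0.1 ,  0.11,  0.12,  0.13,  0.14,  0.15,  0.16,
        0.17,  0.18,  0.19,  0.2 ]))
bar 354 [0.43690812 0.14400658 0.16942927] (array([0.41401023, 0.09270496, 0.15509326]), array([0.45839566, 0.19734637, 0.17840542])) dir [ 0.34556278 -0.93839563] mid [0.43629387 0.14567462] 0.11118772331792214
lidtop rect ((486.0247497558594, 165.0728759765625), (162.87994384765625, 173.14926147460938), 19.74526023864746)
all>.075 ((490.2200927734375, 166.47164916992188), (171.72247314453125, 173.35092163085938), 19.74526023864746)
tray [   0    0  120   94 7090] ((686.906005859375, -235.08880615234375), (748.7901000976562, 294.9000244140625), 12.916510581970215) [ 0.44241006 -0.27572689  0.0019682 ]
top zhist (array([4174, 7363,  192,  183,   44,   80,  103,  122,   60,   64,   73,
         72,  697, 2959,   24,    9,    9,   54,  153,    1,    0]), array([-0.01,  0.  ,  0.01,  0.02,  0.03,  0.04,  0.05,  0.06,  0.07,
        0.08,  0.09,  0.1 ,  0.11,  0.12,  0.13,  0.14,  0.15,  0.16,
        0.17,  0.18,  0.19,  0.2 ]))
bar 214 [0.43380898 0.14120288 0.17133866] (array([0.41195422, 0.08997621, 0.15590444]), array([0.45740648, 0.19458373, 0.18224816])) dir [-0.34867311  0.9372444 ] mid [0.43341197 0.14227006] 0.1117570626388086
lidtop rect ((486.5747985839844, 162.45965576171875), (163.96717834472656, 171.853271484375), 20.395458221435547)
all>.075 ((486.42242431640625, 162.43479919433594), (164.2119598388672, 171.94131469726562), 20.45662498474121)
tray [  15   17   64   63 3536] ((392.0763854980469, -267.877197265625), (173.84274291992188, 335.20513916015625), 84.00286102294922) [ 0.46880218 -0.27618327  0.00400294]
```

View pics/crop.png

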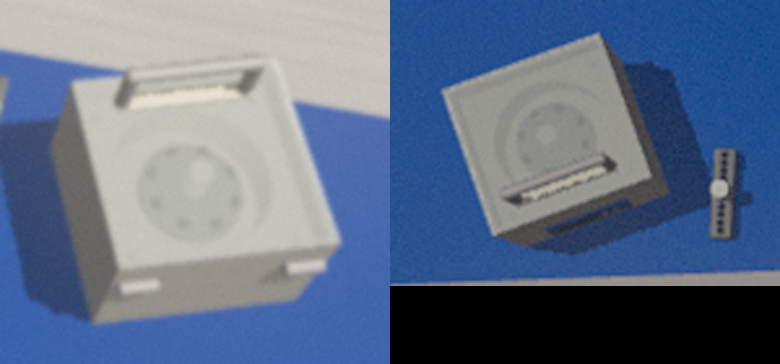

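The crop confirms the round rotor with tube holes under the lid. The handle bar sits on the front edge, and the bar rotor lies separately on the bench. Bar midpoint is about (0.434, 0.144, 0.167) and the centrifuge is at (0.486, 0.163) with yaw 20.2°, which fits the given sizes. First I turn the fingers' closing axis across the bar while rising.

```bash
cat >> h.py <<'E'
from scipy.spatial.transform import Rotation as Ro
def to(p,yaw=None):
    s=r.sense(); R=Ro.from_euler('xyz',s['tcp_rot'])
    print('t',s['clock'],'pos',s['eef_pos'].round(4),'rpy',s['tcp_rot'].round(3),'F',s['force'].round(1),'open',round(s['opening'],4),'q',s['qpos'].round(2))
    print('shift tool',R.inv().apply(np.array(p)-s['eef_pos']).round(4))
    if yaw is not None:
        print('turn',(R.inv()*Ro.from_euler('xyz',[np.pi,0,yaw])).as_rotvec().round(4))
E
python3 -m crank '[[[0,0,-0.01,0,0,0.161,-1],[0,0,-0.01,0,0,0.161,-1],[0,0,-0.01,0,0,0.161,-1],[0,0,-0.01,0,0,0.161,-1],[0,0,-0.01,0,0,0.161,-1],[0,0,-0.01,0,0,0.161,-1]]]' 25
python3 - <<'E'
from h import *
to([.434,.144,.25],np.deg2rad(110.2))
c=np.load('top.npz');W=world(c)
im=c['color'];hsv=cv2.cvtColor(im,cv2.COLOR_BGR2HSV)
s=W[175:250,302:382];h=hsv[175:250,302:382]
m=(h[...,1]<90)&(s[...,2]>-.01)&(s[...,2]<.03)&(c['range_z'][175:250,302:382]>0)
k,l,st,cen=cv2.connectedComponentsWithStats(cv2.morphologyEx(m.astype(np.uint8),cv2.MORPH_OPEN,np.ones((9,9))))
i=1+np.argmax(st[1:,4]);p=s[l==i];print(st[i],cv2.minAreaRect(p[:,:2].astype(np.float32)*1000),p.mean(0))
E
```

```text
clock: 0.85
eef_pos: [0.1587, 0.6042, 0.2649]
tcp_rot: [-3.141, 0.001, 1.914]
force: [0.3, 0.1, -0.5]
opening: 0.0857
grip_force: 0.0
t 0.85 pos [0.1587 0.6042 0.2649] rpy [-3.141e+00  1.000e-03  1.914e+00] F [ 0.3  0.1 -0.5] open 0.0857 q [-1.52  0.37  0.18  1.53 -0.07  1.25 -0.99]
shift tool [-0.526   0.1047  0.0153]
turn [-0.0005  0.0008 -0.0098]
[   8    7   64   63 3466] ((471.0457458496094, -276.1732482910156), (173.84274291992188, 176.3972930908203), 84.00286102294922) [ 0.46998403 -0.27583176  0.00457953]
```

```bash
python3 -m crank '[[[-0.0526,0.0105,0,0,0,0,-1],[-0.0526,0.0105,0,0,0,0,-1],[-0.0526,0.0105,0,0,0,0,-1],[-0.0526,0.0105,0,0,0,0,-1],[-0.0526,0.0105,0,0,0,0,-1],[-0.0526,0.0105,0,0,0,0,-1],[-0.0526,0.0105,0,0,0,0,-1],[-0.0526,0.0105,0,0,0,0,-1],[-0.0526,0.0105,0,0,0,0,-1],[-0.0526,0.0105,0,0,0,0,-1]]]'
python3 - <<'E'
from h import *
to([.434,.144,.148],np.deg2rad(110.2))
E
```

```text
clock: 2.1
eef_pos: [0.4373, 0.1442, 0.2651]
tcp_rot: [3.141, -0.0, 1.919]
force: [0.2, 0.6, 0.3]
opening: 0.0855
grip_force: 0.0
t 2.1 pos [0.4373 0.1442 0.2651] rpy [ 3.141 -0.     1.919] F [0.2 0.6 0.3] open 0.0855 q [-0.94  0.06  0.55  1.92 -0.03  1.17 -0.03]
shift tool [ 0.0009 -0.0032  0.1171]
turn [ 0.0001 -0.0004 -0.0043]
```

```bash
python3 -m crank '[[[0.001,-0.003,0.03,0,0,0,-1],[0,0,0.03,0,0,0,-1],[0,0,0.03,0,0,0,-1],[0,0,0.026,0,0,0,-1],[0,0,0,0,0,0,0.3],[0,0,0,0,0,0,1],[0,0,0,0,0,0,1],[0,0,0,0,0,0,1],[0,0,0,0,0,0,1]]]' 25
python3 - <<'E'
from h import *
s=r.sense();p=s['eef_pos'];print(p)
# arc: TCP holds bar at z offset; hinge and steps
th=np.deg2rad(20.2);a=np.array([np.cos(th),np.sin(th)]);rad=np.hypot(.135,.077);ph=np.arctan2(.077,-.135)
A=np.arange(0,1.71,.1);x=rad*np.cos(ph-A);z=rad*np.sin(ph-A)
R=Ro.from_euler('xyz',s['tcp_rot'])
for i in range(len(A)-1):
    d=np.r_[a*(x[i+1]-x[i]),z[i+1]-z[i]];print(round(A[i+1],1),R.inv().apply(d).round(4))
E
```

```text
clock: 3.22
eef_pos: [0.4339, 0.1459, 0.1495]
tcp_rot: [3.141, -0.0, 1.919]
force: [0.1, -0.5, 0.0]
opening: -0.0001
grip_force: 0.0
[0.43386314 0.14589312 0.14947647]
0.1 [ 0.      0.0084 -0.0131]
0.2 [ 0.      0.0096 -0.0122]
0.3 [ 0.0001  0.0108 -0.0112]
0.4 [ 0.0001  0.0119 -0.01  ]
0.5 [ 0.0001  0.0128 -0.0088]
0.6 [ 0.0001  0.0136 -0.0075]
0.7 [ 0.0001  0.0143 -0.0061]
0.8 [ 0.0001  0.0148 -0.0046]
0.9 [ 0.0001  0.0152 -0.0031]
1.0 [ 0.0001  0.0155 -0.0016]
1.1 [ 0.0001  0.0155 -0.    ]
1.2 [0.0001 0.0155 0.0015]
1.3 [0.0001 0.0152 0.0031]
1.4 [0.0001 0.0148 0.0046]
1.5 [0.0001 0.0143 0.006 ]
1.6 [0.0001 0.0136 0.0074]
1.7 [0.0001 0.0128 0.0087]
```

Run:
```python
from h import *
a=cap('scene');b=cap('top')
cv2.imwrite('pics/miss.png',np.hstack([cv2.resize(a['color'][200:380,380:560],(400,400)),cv2.resize(b['color'][120:280,100:260],(400,400))]))
print(r.sense()['opening'],r.sense()['eef_pos'])
```

```text
-0.0002670664202719729 [0.4337349  0.14585613 0.14928351]
```

View pics/miss.png

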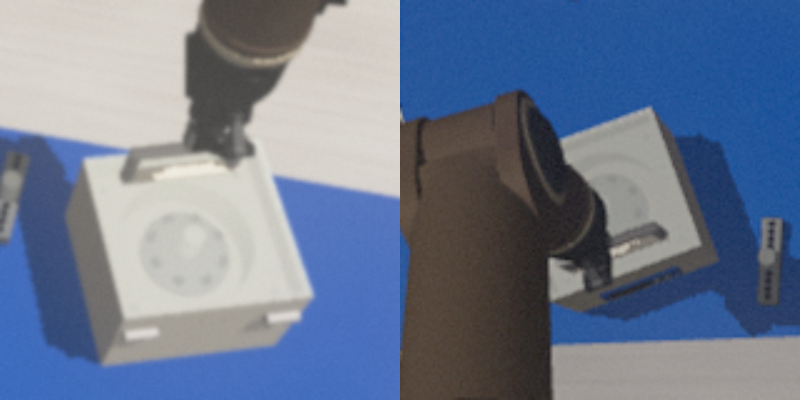

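The fingers shut beside the bar: they sit at its left (+y) end, scene crop (235,155), rather than at its middle. The camera frame and the tool readings disagree, so I'll quantify that.

Run:
```python
from h import *
s=r.sense()
for n in('scene','top'):
    c=np.load(n+'.npz')
    def pj(X):
        p=c['camera_matrix']@(c['R']@np.array(X)+c['t']);return (p[:2]/p[2]).round(1)
    print(n,'tcp',pj(s['eef_pos']),'tcp+5cm',pj(s['eef_pos']+[0,0,.05]),'bar',pj([.434,.144,.167]),'origin',pj([0,0,0]))
    im=c['color'].copy()
    W=world(c)
    # dark pixels (gripper) near the handle
    g=(im.max(2)<95)&(W[...,2]>.12)&(W[...,2]<.26)&(np.hypot(W[...,0]-.434,W[...,1]-.144)<.12)
    P=W[g]
    for z in np.arange(.14,.26,.02):
        q=P[abs(P[:,2]-z)<.01]
        if len(q)>5: print(round(z,2),len(q),np.median(q,0).round(3),q.min(0).round(3),q.max(0).round(3))
```

```text
scene tcp [463.1 270.4] tcp+5cm [468.8 257.9] bar [464.1 266. ] origin [410.6 149.8]
0.2 17 [0.449 0.145 0.2  ] [0.439 0.139 0.191] [0.451 0.15  0.209]
0.22 75 [0.449 0.146 0.227] [0.414 0.128 0.213] [0.469 0.161 0.23 ]
0.24 105 [0.453 0.144 0.24 ] [0.404 0.125 0.23 ] [0.48  0.161 0.25 ]
top tcp [183.1 218.2] tcp+5cm [178.2 215.2] bar [182.1 217.1] origin [245.3 379.6]
0.14 15 [0.446 0.096 0.143] [0.411 0.09  0.133] [0.45  0.189 0.15 ]
0.16 18 [0.443 0.108 0.165] [0.411 0.09  0.151] [0.452 0.187 0.17 ]
0.18 18 [0.435 0.133 0.173] [0.416 0.093 0.17 ] [0.451 0.193 0.189]
0.2 7 [0.438 0.135 0.194] [0.428 0.134 0.193] [0.441 0.136 0.208]
0.22 10 [0.421 0.132 0.225] [0.41  0.125 0.22 ] [0.427 0.134 0.23 ]
0.24 28 [0.41  0.126 0.241] [0.4   0.12  0.231] [0.429 0.133 0.25 ]
```

Run:
```python
from h import *
o=[]
for n,(x0,y0,x1,y1) in {'scene':(400,180,560,340),'top':(110,130,270,290)}.items():
    c=np.load(n+'.npz');W=world(c)
    d=np.clip(W[...,2]/.3*255,0,255).astype(np.uint8)
    d=cv2.applyColorMap(d,cv2.COLORMAP_JET)
    p=c['camera_matrix']@(c['R']@r.sense()['eef_pos']+c['t']);p=p[:2]/p[2]
    im=c['color'].copy()
    row=[cv2.drawMarker(cv2.resize(i[y0:y1,x0:x1],(296,296)),(int((p[0]-x0)*1.85),int((p[1]-y0)*1.85)),(255,0,255),0,12,2) for i in(im,d)]
    o.append(np.hstack(row))
    pts=[(486,270),(480,255),(475,240)] if n=='scene' else [(179,234),(180,228),(175,215)]
    for u,v in pts: print(n,u,v,W[v,u].round(3))
cv2.imwrite('pics/dep.png',np.vstack(o))
```

```text
scene 486 270 [0.491 0.167 0.261]
scene 480 255 [0.472 0.151 0.276]
scene 475 240 [0.471 0.132 0.318]
top 179 234 [0.378 0.125 0.268]
top 180 228 [0.393 0.125 0.264]
top 175 215 [0.411 0.116 0.342]
```

View pics/dep.png

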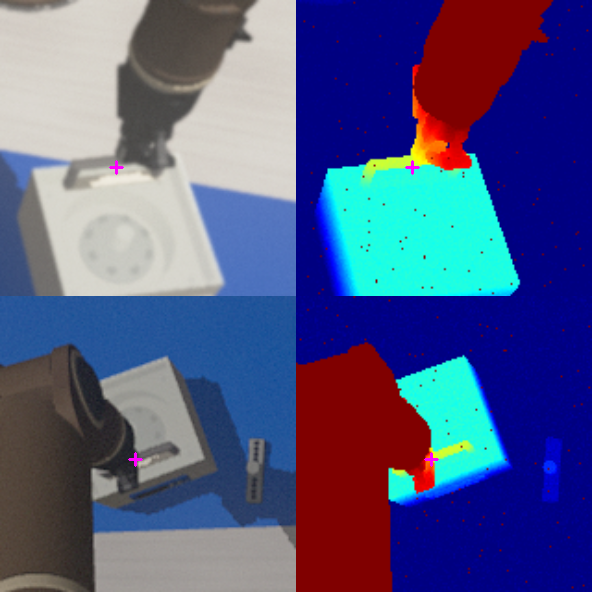

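Run:
```python
from h import *
o=[]
for n,(x0,y0,x1,y1) in {'scene':(430,230,510,290),'top':(150,195,220,247)}.items():
    c=np.load(n+'.npz');o.append(cv2.convertScaleAbs(cv2.resize(c['color'][y0:y1,x0:x1],(400,300),interpolation=cv2.INTER_CUBIC),alpha=1.6))
    W=world(c)
    if n=='top':
        P=W[205:240,160:215].reshape(-1,3); b=P[(P[:,2]>.16)&(P[:,2]<.2)];print(len(b));print(b[np.argsort(b[:,1])][::4].round(3))
cv2.imwrite('pics/zoom.png',np.hstack(o))
```

```text
125
[[0.45  0.09  0.163]
 [0.45  0.092 0.165]
 [0.451 0.093 0.171]
 [0.451 0.095 0.173]
 [0.453 0.097 0.174]
 [0.457 0.099 0.167]
 [0.447 0.101 0.169]
 [0.444 0.103 0.171]
 [0.446 0.105 0.174]
 [0.443 0.107 0.174]
 [0.446 0.11  0.174]
 [0.441 0.111 0.17 ]
 [0.441 0.113 0.17 ]
 [0.441 0.115 0.173]
 [0.444 0.118 0.172]
 [0.443 0.12  0.176]
 [0.439 0.122 0.167]
 [0.446 0.123 0.172]
 [0.446 0.125 0.173]
 [0.435 0.127 0.163]
 [0.434 0.129 0.167]
 [0.434 0.131 0.169]
 [0.433 0.133 0.172]
 [0.436 0.134 0.189]
 [0.439 0.135 0.185]
 [0.433 0.135 0.193]
 [0.432 0.136 0.181]
 [0.432 0.14  0.165]
 [0.415 0.183 0.173]
 [0.411 0.187 0.167]
 [0.416 0.191 0.172]
 [0.416 0.193 0.173]]
```

View pics/zoom.png

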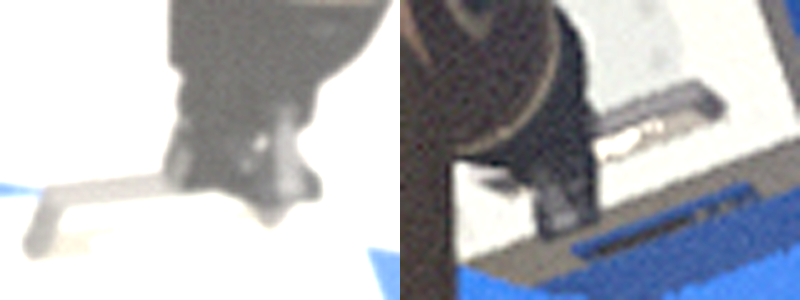

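The fingers line up over the bar but closed on nothing, so they may have shut too early or too high. I'll reopen, go 12 mm lower and close again after settling.

```bash
python3 -m crank '[[[0,0,0,0,0,0,-1],[0,0,0,0,0,0,-1],[0,0,0,0,0,0,-1],[0,0,0,0,0,0,-1],[0,0,0.006,0,0,0,-1],[0,0,0.006,0,0,0,-1],[0,0,0,0,0,0,-1]]]' 25; python3 -m crank '[[[0,0,0,0,0,0,0.5],[0,0,0,0,0,0,0.5],[0,0,0,0,0,0,0.5]]]';python3 -m crank '[[[0,0,0,0,0,0,1],[0,0,0,0,0,0,1],[0,0,0,0,0,0,1],[0,0,0,0,0,0,1]]]' 25
```

```text
clock: 4.2
eef_pos: [0.4332, 0.1455, 0.1364]
tcp_rot: [-3.14, 0.0, 1.919]
force: [0.1, -0.0, -0.3]
opening: 0.0852
grip_force: 0.0
clock: 4.58
eef_pos: [0.4337, 0.1458, 0.1372]
tcp_rot: [3.141, -0.0, 1.919]
force: [0.2, -0.1, -1.0]
opening: 0.0323
grip_force: 0.0
clock: 5.08
eef_pos: [0.432, 0.1452, 0.1371]
tcp_rot: [-3.138, -0.001, 1.919]
force: [-7.1, -1.3, 9.5]
opening: 0.0107
grip_force: 25.9
```

It grips now, but the upward 9.5 N shows the tips are still on the bar's upper half, so the true tip height is about 15 mm above the reading. I'll go 10 mm lower and regrip.

```bash
python3 -m crank '[[[0,0,0,0,0,0,0.3],[0,0,0,0,0,0,0.3],[0,0,0.005,0,0,0,0.3],[0,0,0.005,0,0,0,0.3],[0,0,0,0,0,0,0.3]]]' 25; python3 -m crank '[[[0,0,0,0,0,0,1],[0,0,0,0,0,0,1],[0,0,0,0,0,0,1],[0,0,0,0,0,0,1]]]' 25
```

```text
clock: 5.7
eef_pos: [0.4333, 0.1455, 0.1265]
tcp_rot: [-3.141, 0.0, 1.919]
force: [-0.6, -1.2, 0.1]
opening: 0.0296
grip_force: 0.0
clock: 6.2
eef_pos: [0.432, 0.1451, 0.1269]
tcp_rot: [-3.138, -0.0, 1.919]
force: [-6.2, -1.7, 5.2]
opening: 0.0108
grip_force: 24.8
```

```bash
python3 -m crank '[[[0,0.0084,-0.0131,0,0,0,1],[0,0.0096,-0.0122,0,0,0,1],[0,0.0108,-0.0112,0,0,0,1],[0,0.0119,-0.0100,0,0,0,1]]]' 25; python3 -m crank '[[[0,0.0128,-0.0088,0,0,0,1],[0,0.0136,-0.0075,0,0,0,1],[0,0.0143,-0.0061,0,0,0,1],[0,0.0148,-0.0046,0,0,0,1]]]' 25
```

```text
clock: 6.7
eef_pos: [0.4685, 0.1587, 0.1742]
tcp_rot: [-3.133, -0.001, 1.919]
force: [-14.5, -4.5, 13.5]
opening: 0.011
grip_force: 25.7
clock: 7.2
eef_pos: [0.5242, 0.1793, 0.2017]
tcp_rot: [-3.141, -0.001, 1.919]
force: [-4.0, -0.5, 7.0]
opening: 0.0108
grip_force: 25.5
```

```bash
python3 -m crank '[[[0,0.0152,-0.0031,0,0,0,1],[0,0.0155,-0.0016,0,0,0,1],[0,0.0155,0,0,0,0,1],[0,0.0155,0.0015,0,0,0,1]]]' 25; python3 -m crank '[[[0,0.0152,0.0031,0,0,0,1],[0,0.0148,0.0046,0,0,0,1],[0,0.0143,0.006,0,0,0,1],[0,0.0136,0.0074,0,0,0,1]]]' 25;  python3 -m crank '[[[0,0.0128,0.0087,0,0,0,1],[0,0,0,0,0,0,1]]]' 25
```

```text
clock: 7.7
eef_pos: [0.5825, 0.2007, 0.2043]
tcp_rot: [3.142, -0.001, 1.92]
force: [-2.1, 1.9, 1.4]
opening: 0.0108
grip_force: 25.1
clock: 8.2
eef_pos: [0.6371, 0.2206, 0.1821]
tcp_rot: [-3.142, -0.001, 1.92]
force: [-2.0, 4.7, 0.2]
opening: 0.0109
grip_force: 25.3
clock: 8.45
eef_pos: [0.6499, 0.2252, 0.1729]
tcp_rot: [3.141, -0.0, 1.92]
force: [-0.1, 4.4, 1.5]
opening: 0.0106
grip_force: 25.1
```

```bash
python3 -m crank '[[[0,0,0,0,0,0,0.25],[0,0,0,0,0,0,0.25],[0,0,0,0,0,0,0.25],[0,0,-0.02,0,0,0,0.25],[0,0,-0.03,0,0,0,0.25],[0,0,-0.04,0,0,0,0.25],[0,0,-0.05,0,0,0,0.25],[0,-0.03,-0.03,0,0,0,0.25],[0,-0.05,0,0,0,0,-1],[0,-0.05,0,0,0,0,-1]]]'; python3 -m crank '[[[0,-0.05,0,0,0,0,-1],[0,-0.05,0,0,0,0,-1],[0,-0.05,0,0,0,0,-1],[0,-0.05,0,0,0,0,-1],[0,0,0,0,0,0,-1]]]'
python3 - <<'E'
from h import *
a=cap('scene');b=cap('top')
cv2.imwrite('pics/open.png',np.hstack([cv2.resize(a['color'][180:400,380:600],(400,400)),cv2.resize(b['color'][100:280,90:270],(400,400))]))
E
```

```text
clock: 9.7
eef_pos: [0.5252, 0.1782, 0.3453]
tcp_rot: [3.141, 0.0, 1.918]
force: [0.1, 1.0, 0.7]
opening: 0.0672
grip_force: 0.0
clock: 10.32
eef_pos: [0.3363, 0.1095, 0.3453]
tcp_rot: [3.139, -0.003, 1.919]
force: [1.1, -1.1, 0.8]
opening: 0.0856
grip_force: 0.0
```

View pics/open.png

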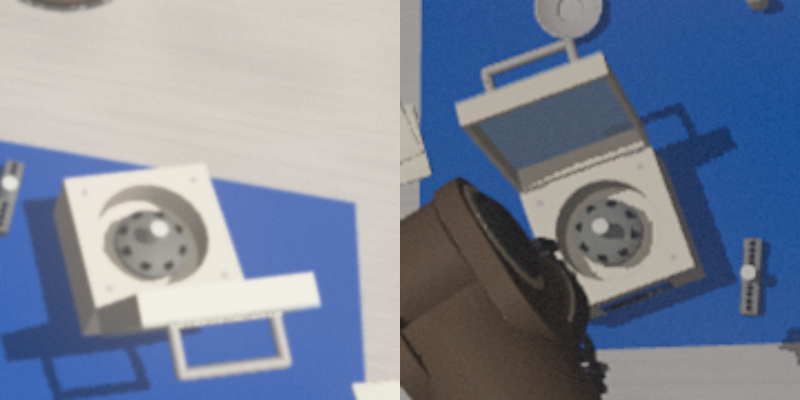

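The lid stands open at its stop. The rotor's hub shows at scene (468,305) and top (180,202). I'll measure the hub and disc.

Run:
```python
from h import *
for n,(u,v) in {'scene':(468,305),'top':(180,202)}.items():
    c=np.load(n+'.npz');W=world(c);P=W[v-35:v+35,u-35:u+35].reshape(-1,3)
    P=P[np.hypot(P[:,0]-.486,P[:,1]-.163)<.06]
    h=P[(P[:,2]>.1)&(P[:,2]<.115)];print(n,'hub',len(h),h.mean(0),h.min(0),h.max(0),cv2.minEnclosingCircle(h[:,:2].astype(np.float32)*1000))
    d=P[(P[:,2]>.07)&(P[:,2]<.085)];print('disc',len(d),cv2.minEnclosingCircle(d[:,:2].astype(np.float32)*1000),d[:,2].mean())
    rim=P[(P[:,2]>.085)&(P[:,2]<.095)];print('rim z',len(rim),np.median(rim[:,2]) if len(rim) else 0)
to([.485,.163,.25],np.deg2rad(110.2))
```

```text
scene hub 76 [0.48867346 0.16774372 0.10571629] [0.47720749 0.15898874 0.10031169] [0.49789129 0.17662983 0.11114241] ((487.58270263671875, 168.28500366210938), 10.704461097717285)
disc 863 ((476.9960632324219, 163.0540313720703), 51.423221588134766) 0.0753569785234639
rim z 24 0.08936418593358463
top hub 44 [0.48679887 0.16502395 0.10734253] [0.4780883  0.15636123 0.10273305] [0.49555039 0.17414068 0.11193749] ((487.48199462890625, 164.78411865234375), 10.476179122924805)
disc 578 ((491.7405090332031, 171.89222717285156), 50.92311477661133) 0.07631583105402472
rim z 7 0.08762521408036879
t 10.425 pos [0.3386 0.1108 0.3451] rpy [ 3.139e+00 -2.000e-03  1.918e+00] F [0.5 0.1 0.3] open 0.0853 q [-1.01 -0.24  0.45  1.96  0.1   1.39 -0.24]
shift tool [-0.001   0.1552  0.0955]
turn [ 0.0024 -0.0017 -0.005 ]
```

Hub is at (0.487, 0.166) with its top at 0.107, as expected. I'll go above it and then down with part-open fingers, watching the force.

```bash
python3 -m crank '[[[0,0.04,0,0,0,0,0],[0,0.04,0,0,0,0,0],[0,0.04,0,0,0,0,0],[0,0.038,0,0,0,0,0],[0,0,0.05,0,0,0,0],[0,0,0.05,0,0,0,0],[0,0,0.05,0,0,0,0],[0,0,0.03,0,0,0,0],[0,0,0.02,0,0,0,0],[0,0,0,0,0,0,0]]]' 40
python3 - <<'E'
from h import *
to([.4875,.1663,.1],np.deg2rad(110.2))
E
```

```text
clock: 11.68
eef_pos: [0.4869, 0.1643, 0.1423]
tcp_rot: [-3.138, 0.002, 1.918]
force: [-0.5, -0.0, 0.1]
opening: 0.0429
grip_force: 0.0
t 11.675 pos [0.4869 0.1643 0.1423] rpy [-3.138e+00  2.000e-03  1.918e+00] F [-0.5 -0.   0.1] open 0.0429 q [-0.89  0.32  0.59  1.96 -0.22  0.92  0.15]
shift tool [0.0017 0.0014 0.0423]
turn [-0.0035  0.0023 -0.0049]
```

```bash
python3 -m crank '[[[0.002,0.001,0.02,-0.003,0.002,-0.005,0],[0,0,0.015,0,0,0,0],[0,0,0.005,0,0,0,0],[0,0,0,0,0,0,0]]]'; python3 -m crank '[[[0,0,0.004,0,0,0,0],[0,0,0.004,0,0,0,0],[0,0,0,0,0,0,0]]]';python3 -m crank '[[[0,0,0.004,0,0,0,0],[0,0,0.003,0,0,0,0],[0,0,0,0,0,0,0]]]'
```

```text
clock: 12.18
eef_pos: [0.4874, 0.1672, 0.1041]
tcp_rot: [3.139, -0.002, 1.924]
force: [-0.0, 1.0, -0.7]
opening: 0.0428
grip_force: 0.0
clock: 12.55
eef_pos: [0.487, 0.1673, 0.0958]
tcp_rot: [3.139, -0.002, 1.924]
force: [-0.4, 1.0, 0.4]
opening: 0.0428
grip_force: 0.0
clock: 12.92
eef_pos: [0.487, 0.1673, 0.0887]
tcp_rot: [3.139, -0.002, 1.924]
force: [-0.0, 0.5, 0.0]
opening: 0.0429
grip_force: 0.0
```

```bash
for i in 1; do python3 -m crank '[[[0,0,0.003,0,0,0,0],[0,0,0.003,0,0,0,0],[0,0,0,0,0,0,0]]]'; done; python3 -m crank '[[[0,0,0.002,0,0,0,0],[0,0,0.002,0,0,0,0],[0,0,0,0,0,0,0]]]';python3 -m crank '[[[0,0,0.003,0,0,0,0],[0,0,0,0,0,0,0]]]'
```

```text
clock: 13.3
eef_pos: [0.4871, 0.1673, 0.0827]
tcp_rot: [3.139, -0.002, 1.924]
force: [-0.2, -0.4, 0.2]
opening: 0.0426
grip_force: 0.0
clock: 13.68
eef_pos: [0.4871, 0.1674, 0.0788]
tcp_rot: [3.139, -0.002, 1.924]
force: [-0.0, -0.3, 0.5]
opening: 0.0429
grip_force: 0.0
clock: 13.92
eef_pos: [0.4871, 0.1674, 0.0758]
tcp_rot: [3.139, -0.002, 1.924]
force: [0.1, -0.6, 0.2]
opening: 0.043
grip_force: 0.0
```

```bash
python3 -m crank '[[[0,0,0.002,0,0,0,0],[0,0,0.002,0,0,0,0],[0,0,0,0,0,0,0]]]'; python3 -m crank '[[[0,0,0.003,0,0,0,0],[0,0,0,0,0,0,0]]]';python3 -m crank '[[[0,0,0.003,0,0,0,0],[0,0,0,0,0,0,0]]]'
```

```text
clock: 14.3
eef_pos: [0.4871, 0.1674, 0.0718]
tcp_rot: [3.139, -0.002, 1.924]
force: [-0.8, -0.5, -0.6]
opening: 0.0431
grip_force: 0.0
clock: 14.55
eef_pos: [0.4871, 0.1674, 0.0688]
tcp_rot: [3.139, -0.002, 1.924]
force: [-0.5, -0.3, -0.1]
opening: 0.0426
grip_force: 0.0
clock: 14.8
eef_pos: [0.4871, 0.1674, 0.0657]
tcp_rot: [3.139, -0.002, 1.924]
force: [-0.3, 0.4, -0.8]
opening: 0.0427
grip_force: 0.0
```

```bash
python3 -m crank '[[[0,0,0.003,0,0,0,0],[0,0,0,0,0,0,0]]]';python3 -m crank '[[[0,0,0,0,0,0,0.4],[0,0,0,0,0,0,0.4],[0,0,0,0,0,0,1],[0,0,0,0,0,0,1],[0,0,0,0,0,0,1]]]' 40
```

```text
clock: 15.05
eef_pos: [0.4871, 0.1674, 0.0627]
tcp_rot: [3.139, -0.002, 1.924]
force: [-0.1, 0.1, -0.6]
opening: 0.0425
grip_force: 0.0
clock: 15.68
eef_pos: [0.4872, 0.1675, 0.063]
tcp_rot: [3.139, -0.002, 1.924]
force: [-1.3, -0.3, -0.6]
opening: 0.0183
grip_force: 39.0
```

```bash
python3 -m crank '[[[0,0,-0.008,0,0,0,1],[0,0,-0.012,0,0,0,1],[0,0,-0.02,0,0,0,1],[0,0,-0.025,0,0,0,1],[0,0,-0.025,0,0,0,1],[0,0,-0.02,0,0,0,1],[0,0,-0.01,0,0,0,1],[0,0,0,0,0,0,1],[0,0,0,0,0,0,1]]]' 60
python3 - <<'E'
from h import *
to([.471,-.276,.18])
c=cap('top');W=world(c);s=r.sense()
# rotor disc from depth: between z .1 and .25 near tcp, and scene
c2=cap('scene');cv2.imwrite('pics/lift.png',np.hstack([cv2.resize(c2['color'][180:380,380:580],(400,400)),cv2.resize(c['color'][120:280,100:260],(400,400))]))
E
```

```text
clock: 16.8
eef_pos: [0.4865, 0.167, 0.1824]
tcp_rot: [3.14, -0.002, 1.924]
force: [0.3, 0.2, -2.0]
opening: 0.0177
grip_force: 58.6
t 16.8 pos [0.4865 0.167  0.1824] rpy [ 3.140e+00 -2.000e-03  1.924e+00] F [ 0.3  0.2 -2. ] open 0.0177 q [-0.92  0.27  0.61  1.92 -0.18  1.    0.12]
shift tool [-0.4103 -0.1678  0.0013]
```

View pics/lift.png

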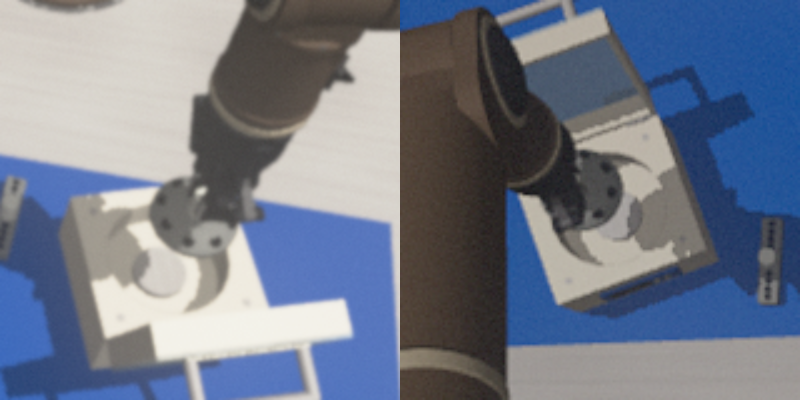

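The rotor hangs upright and clear (2 N weight); the underside is at tool z − 0.010. Now I'll carry it to the tray centre.

```bash
python3 -m crank '[[[-0.02,-0.008,0,0,0,0,1],[-0.04,-0.0164,0,0,0,0,1],[-0.044,-0.018,0,0,0,0,1],[-0.044,-0.018,0,0,0,0,1],[-0.044,-0.018,0,0,0,0,1],[-0.044,-0.018,0,0,0,0,1],[-0.044,-0.018,0,0,0,0,1],[-0.044,-0.018,0,0,0,0,1],[-0.044,-0.018,0,0,0,0,1],[-0.04,-0.0164,0,0,0,0,1]]]'
python3 - <<'E'
from h import *
to([.471,-.276,.014],np.deg2rad(110.2))
E
```

```text
clock: 18.15
eef_pos: [0.47, -0.2762, 0.1815]
tcp_rot: [3.139, -0.002, 1.922]
force: [0.9, -0.4, -0.0]
opening: 0.0177
grip_force: 58.6
t 18.15 pos [ 0.47   -0.2762  0.1815] rpy [ 3.139e+00 -2.000e-03  1.922e+00] F [ 0.9 -0.4 -0. ] open 0.0177 q [-0.16  0.36  0.78  1.86 -0.3   1.04  1.09]
shift tool [-0.0005  0.0006  0.1675]
turn [ 0.0024 -0.0019 -0.0011]
```

```bash
python3 -m crank '[[[0,0,0.02,0.0012,-0.001,0,1],[0,0,0.035,0.0012,-0.001,0,1],[0,0,0.035,0,0,0,1],[0,0,0.03,0,0,0,1],[0,0,0.02,0,0,0,1],[0,0,0.01,0,0,0,1],[0,0,0.005,0,0,0,1],[0,0,0,0,0,0,1]]]'; python3 -m crank '[[[0,0,0.003,0,0,0,1],[0,0,0.003,0,0,0,1],[0,0,0,0,0,0,1]]]';python3 -m crank '[[[0,0,0.002,0,0,0,1],[0,0,0.001,0,0,0,1],[0,0,0,0,0,0,1]]]'
```

```text
clock: 19.15
eef_pos: [0.4717, -0.2736, 0.0269]
tcp_rot: [3.141, 0.0, 1.924]
force: [1.1, 0.2, -1.7]
opening: 0.0177
grip_force: 58.7
clock: 19.52
eef_pos: [0.4717, -0.2731, 0.0206]
tcp_rot: [3.141, -0.0, 1.924]
force: [-0.3, -0.2, -1.4]
opening: 0.0172
grip_force: 58.7
clock: 19.9
eef_pos: [0.4717, -0.2732, 0.0176]
tcp_rot: [3.141, -0.0, 1.924]
force: [-0.8, 0.1, -1.1]
opening: 0.0177
grip_force: 58.7
```

```bash
python3 -m crank '[[[0,0,0.002,0,0,0,1],[0,0,0,0,0,0,1]]]';python3 -m crank '[[[0,0,0.0015,0,0,0,1],[0,0,0,0,0,0,1]]]';python3 -m crank '[[[0,0,0.001,0,0,0,1],[0,0,0,0,0,0,1]]]'
```

```text
clock: 20.15
eef_pos: [0.4716, -0.2732, 0.0155]
tcp_rot: [3.141, -0.0, 1.924]
force: [0.4, -0.3, -0.6]
opening: 0.0179
grip_force: 58.7
clock: 20.4
eef_pos: [0.4716, -0.2732, 0.014]
tcp_rot: [3.141, -0.0, 1.924]
force: [0.4, 0.6, -0.6]
opening: 0.018
grip_force: 58.7
clock: 20.65
eef_pos: [0.4718, -0.2733, 0.0132]
tcp_rot: [3.141, 0.0, 1.924]
force: [-0.5, -0.0, 0.5]
opening: 0.0178
grip_force: 58.9
```

```bash
python3 -m crank '[[[0,0,0.001,0,0,0,1],[0,0,0,0,0,0,1]]]'
python3 - <<'E'
from h import *
print(r.sense()['force'])
E
```

```text
clock: 20.9
eef_pos: [0.4716, -0.2737, 0.013]
tcp_rot: [3.14, 0.0, 1.923]
force: [-3.4, 1.4, 9.7]
opening: 0.0175
grip_force: 59.8
[-3.4459167   1.37525253  9.72484645]
```

Contact with the floor. Release slightly, straight up, then back away and look.

```bash
python3 -m crank '[[[0,0,-0.0007,0,0,0,1],[0,0,0,0,0,0,0.4],[0,0,0,0,0,0,0.1],[0,0,0,0,0,0,0],[0,0,-0.01,0,0,0,0],[0,0,-0.03,0,0,0,0],[0,0,-0.05,0,0,0,0],[0,0,-0.05,0,0,0,0],[0,0,-0.05,0,0,0,0],[0,0,0,0,0,0,0]]]'; python3 -m crank '[[[0,-0.05,0,0,0,0,0],[0,-0.05,0,0,0,0,0],[0,-0.05,0,0,0,0,0],[0,-0.03,0,0,0,0,0],[0,0,0,0,0,0,0],[0,0,0,0,0,0,0]]]'
python3 - <<'E'
from h import *
c=cap('top');W=world(c);c2=cap('scene')
cv2.imwrite('pics/end.png',np.hstack([cv2.resize(c2['color'][200:400,200:600],(800,400))[:, :800]])) 
W=world(c2);P=W[200:340,200:330].reshape(-1,3)
P=P[(np.hypot(P[:,0]-.472,P[:,1]+.274)<.075)]
for a,b in((.05,.065),(.02,.035)):
    q=P[(P[:,2]>a)&(P[:,2]<b)];print(len(q),q.mean(0).round(3),cv2.minEnclosingCircle(q[:,:2].astype(np.float32)*1000))
E
```

```text
clock: 22.15
eef_pos: [0.4734, -0.2748, 0.2071]
tcp_rot: [3.135, 0.004, 1.923]
force: [0.0, 0.4, -1.5]
opening: 0.043
grip_force: 0.0
clock: 22.9
eef_pos: [0.3038, -0.3351, 0.2028]
tcp_rot: [3.141, 0.0, 1.925]
force: [0.8, -1.0, 0.2]
opening: 0.0429
grip_force: 0.0
66 [ 0.473 -0.271  0.055] ((472.87799072265625, -271.90283203125), 10.732888221740723)
696 [ 0.476 -0.27   0.025] ((474.117919921875, -270.1397705078125), 42.0659065246582)
```

View pics/end.png

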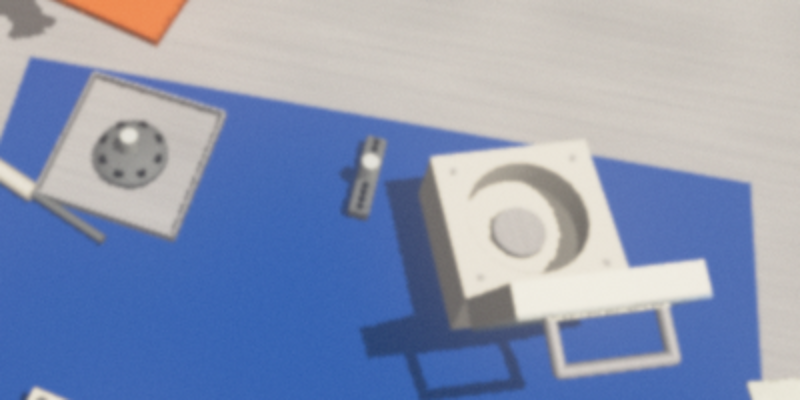

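The rotor stands upright in the middle of the steel tray (crop (130,153); hub top at 0.055, disc top at 0.025). The lid is open, the chamber is empty and the robot is clear.

```bash
python3 -c "
from station import r
print(r.finish_job())"
```

```text
the job is handed in; nothing more can be done
None
```

I handed the job in at about 23 s of the 51 s allowed: in the last picture the lid stood open on its own at its stop, and the rotor stood upright in the middle of the steel tray, with the robot touching nothing.

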